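# Finish the second packing pier on a machine skid

### The job

The skid on the packing bench carries one finished timber pier and one bare sloping foot; finish the second pier so that its top is level like the first. Lay the long, gently tapered wedge offcut centred on the sloping foot and in line with it, thick end over the foot's low end, then lay the flat five-sided offcut centred on top, lengthwise along the pier, and let go.

Things in the scene. Friction and masses are not known exactly. Their poses are not given: they have to be found in the camera images.
- foot_top (a point): Centre of the sloping top of the bare foot, a pale block 110 x 68 mm nailed on the skid (fixed brown 18 mm plank). 63 mm above the bench. x: level, along the foot towards its LOW end; z up. The face falls 12 degrees towards +x (75 mm high end, 51 mm low end). The finished pier, 125 mm high, is 240 mm away towards -x.
- wedge_center (a point): Mid-point of the loose long pale wedge: 100 mm long, 50 wide (sides parallel), 24 thick at the thin end, 45 at the askew thick end; 17 mm above its flat underside and below its top. z: square to the 12 degree sloping top; x: along the top to the thick end; y: across. Seated, its axes match foot_top's, it is 17 mm above and 4 mm to +x; its level top is 34 mm above foot_top. Not the short steep wedge.
- cap_center (a point): Loose pale board with five sides: even 28 mm thick, 52 mm wide (sides parallel), 105 mm long with one blunt point. The point is half-way up (14 mm above its underside), 45 mm from the square end. z up, x lengthwise to the pointed end, y across. Either end may face either way on the pier. Not the four-sided block.
Not all that is in view belongs to the job. What is shaped like the part that bears wedge_center but purple is not meant. What is shaped like the part that bears cap_center but yellow is not meant.

How it is judged:
By the outcome, as a careful person would: the job done as asked, in the order asked, and still so for the second after the job is handed in, with the robot touching nothing.
It also fails if it takes over 54 s, if anything falls off the work surface, if the arm or the gripper's body presses on something with over 40 N, if the wrist force passes 120 N, or if a joint passes its speed limit or range.

### The arm

A 6-joint arm with a two-finger parallel gripper is mounted at the origin on the work surface. World frame = base frame: x ahead of the robot, y to its left, z up, the work surface at z = 0. Lengths are in m, angles in rad, forces in N, time in s.
With the tool pointing down it reaches from about 0.325 to 0.85 m from the base axis. Payload 4.4 kg.
Tool frame: the origin (TCP) lies at the very end of the fingers, on their centre line; the grasp point (between the pads) lies 19 mm behind it (robot.hold_point_z is the distance from the TCP to the grasp point, in m); z points along the fingers, x is the direction in which the jaws open and shut, and the axes are right-handed (so a half turn about z gives the same grasp; the last joint's range is limited). The gripper opens to 94 mm and grips with 3 to 60 N. Pads are 16 mm wide; open, the fingers measure 119 mm over their backs; the gripper's body (75 mm by 177 mm) begins 78 mm behind the grasp point.
Start: joints at [1.079, 0.207, 1.542, -0, 1.393, -0.15], TCP at [0.193, 0.542, 0.205] pointing down, gripper open.
Joint ranges: [-2.73, 2.73], [-0.86, 2.22], [0.23, 2.46], [-1.11, 4.25], [0.08, 2.63], [-2.82, 2.82]. Speed limits (rad/s): [2.79, 2.79, 3.14, 3.14, 3.14, 3.14].

### API

Orientations are given as a unit quaternion [w, x, y, z].
In Python, from rig import robot gives the robot as it stands.
- The arm moves only by the tool jog_arm, never from a script. Its arguments are lists of equal length, an entry for each row: "delta_pos": the shift along the world's x, y, z in units of 25 mm (1.0 is 25 mm), a list of three; "dr": the turn, a rotation vector about the world's x, y, z in units of 8 degrees (1.0 is 8 degrees), a list of three; "jaw": the opening, from 0 (shut) to 1 (fully open). A call has 1 to 20 rows; each row is the pose to reach, as a shift and turn from the pose measured when the call began; what a row does not reach only later rows make up. A row lasts 1/10 s, in which the tool goes at most 50 mm and 8.59 degrees, less where a joint would pass 70% of its speed; a pose out of reach is approached as far as the arm can. A call with a gripper value outside its range is refused whole. The fingers move at their own pace and stop on an object; "grip_force" is the grip in N (left out, the last holds). Time passes only in rows, so rows that repeat a pose let the fingers close. It gives the time, the measured TCP pose, the force and the opening at its end, in the units of the state.
- robot.get_state(): the state, without advancing time (a new reading comes with each control period).
- robot.capture(name): name is "scene" or "top" or "wrist"; returns (picture, depth): 384x512x3 uint8, red, green, blue; 384x512 float32, m along the optical axis (not along the pixel's ray), 0 where there is no reading.
- robot.calibration(name): a dict with "fx", "fy", "cx", "cy" (pixels), "T" (4x4, takes a point from camera to world coordinates); the wrist camera has in their place "mount" (4x4, takes a point from camera to tool coordinates, whose origin is the TCP and whose axes are the tool frame's). Camera axes: x right, y down, z forward; pixel columns grow to the right and rows downward; lengths in m; the calibration is good to about 2 mm. A picture is of the moment at which its call begins: read the wrist's pose just before it. calibration takes no time and is no camera call.
- robot.sign_off(): hands the job in, once; it reports no verdict.
Trained networks look in the newest picture that a camera, given by its name, has taken for a name from the list of things; names that differ only in an ending like _2 or _b are one class to them, and where a whole thing is asked for, a point or a joint stands for the part that bears it (a point fixed in the world has none). Each returns a list of dicts, best first, with "conf" (0 to 1); they miss things now and then, are a little off and sometimes report something else, mostly with a low value. They report only what shows in the picture. A call takes as long as a camera call. They do not tell look-alikes from the thing itself.
- robot.recognise(camera, query): "location" ([x, y, z] in m, in world coordinates, good to about 4 mm: the middle of the surface that is visible of it).
- robot.mark_of(camera, query): "location" ([x, y, z] in m, in world coordinates, good to about 4 mm: a listed point, or the origin of a listed thing).
The state is a dict: "t": time; "joints": joint angles; "joint_velocities": joint speeds; "effort": joint torques, N m; "tcp_pos": TCP position; "orientation": TCP orientation; "contact_force": force on the tool from outside, world axes, zero at the start; "wrist_torque": the same for the moment, N m; "grip_width": opening from 0.0 (shut) to 1.0 (fully open).
Only numpy, scipy, OpenCV 4.12 (cv2) and the standard library are available. Lean on these libraries where they do the work, as an engineer would, in place of code of your own. Each camera call takes 0.05 s, during which the arm holds its last target.

## Working session

There is one attempt and no reset: what is moved stays moved. The work goes in short steps, Python scripts to look and compute and a tool call to move; the robot and the scene stay as the last step left them, time stands still between calls to the robot, and variables do not carry over. Pictures are saved under pics/ and viewed, and the job is handed in when it is done.

Besides the shell and the picture viewer there is one more tool, called after "Emit:" in YAML: its name, and indented under it one key for each argument. jog_arm: Moves the arm, as the interface text tells. Its arguments: {"type":"object","properties":{"delta_pos":{"type":"array","items":{"type":"array","items":{"type":"number"}}},"dr":{"type":"array","items":{"type":"array","items":{"type":"number"}}},"jaw":{"type":"array","items":{"type":"number"}},"grip_force":{"type":"number"}},"required":["delta_pos","dr","jaw"]}

```bash
mkdir -p pics; ls; cat > h.py <<'E'
import numpy as np, cv2
from rig import robot
def snap(n,f):
    p,d=robot.capture(n); cv2.imwrite('pics/'+f+'.png',p[:,:,::-1]); np.savez('pics/'+f+'.npz',p=p,d=d); return p,d
def cloud(n,d,T=None):
    c=robot.calibration(n)
    T=np.array(c['T']) if T is None else T
    v,u=np.mgrid[:d.shape[0],:d.shape[1]]
    P=np.stack([(u-c['cx'])*d/c['fx'],(v-c['cy'])*d/c['fy'],d],-1)
    W=P@T[:3,:3].T+T[:3,3]; W[d==0]=np.nan; return W
E
python3 - <<'E'
from h import *
for n in ('scene','top'):
    p,d=snap(n,n+'0')
    for q in ('foot_top','wedge_center','cap_center'):
        for k in ('mark_of','recognise'):
            for r in getattr(robot,k)(n,q)[:4]: print(n,q,k,{a:(np.round(b,3).tolist()) for a,b in r.items()})
print(robot.get_state())
E
```

```text
pics
scene foot_top recognise {'location': [0.615, 0.23, 0.02], 'conf': 0.84}
scene wedge_center mark_of {'location': [0.45, -0.124, 0.018], 'conf': 0.83}
scene wedge_center mark_of {'location': [0.335, -0.436, 0.018], 'conf': 0.65}
scene wedge_center recognise {'location': [0.341, -0.432, 0.031], 'conf': 0.95}
scene wedge_center recognise {'location': [0.462, -0.116, 0.031], 'conf': 0.8}
scene cap_center mark_of {'location': [0.496, -0.422, 0.013], 'conf': 0.73}
scene cap_center mark_of {'location': [0.439, -0.301, 0.02], 'conf': 0.6}
scene cap_center recognise {'location': [0.499, -0.41, 0.027], 'conf': 0.78}
scene cap_center recognise {'location': [0.444, -0.29, 0.031], 'conf': 0.72}
top foot_top mark_of {'location': [0.579, 0.114, 0.066], 'conf': 0.74}
top foot_top recognise {'location': [0.593, 0.235, 0.021], 'conf': 0.85}
top wedge_center mark_of {'location': [0.462, -0.12, 0.019], 'conf': 0.75}
top wedge_center mark_of {'location': [0.333, -0.434, 0.022], 'conf': 0.72}
top wedge_center recognise {'location': [0.332, -0.435, 0.036], 'conf': 0.74}
top wedge_center recognise {'lo
[... 337 characters left out ...]
f': 0.7}
{'t': 0.7, 'joints': array([ 1.07847913e+00,  2.06554172e-01,  1.54148899e+00,  6.69941160e-06,
        1.39349696e+00, -1.50521370e-01]), 'joint_velocities': array([ 0.00155426,  0.00087358, -0.00012791,  0.00169627, -0.00192698,
        0.00019472]), 'effort': array([-2.56016747e-04, -3.70780241e+01, -2.81678474e+01,  6.97331945e-02,
        2.77791655e-02, -2.90109176e-05]), 'tcp_pos': array([0.19275427, 0.54174259, 0.20547796]), 'orientation': array([-1.47029544e-05,  8.17062022e-01,  5.76549783e-01,  2.20136672e-05]), 'contact_force': array([ 0.17281122, -0.52457008, -0.32755016]), 'wrist_torque': array([-0.02586361, -0.00099132,  0.02221311]), 'grip_width': 0.9963266884973061}
```

View pics/top0.png

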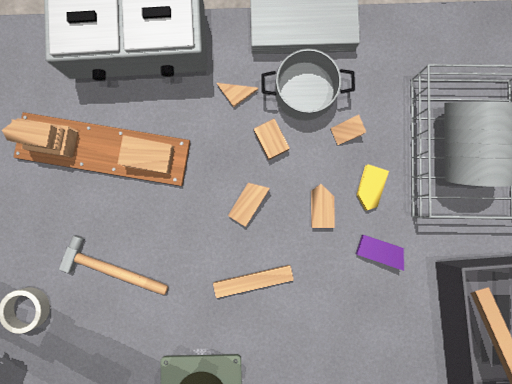

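View pics/scene0.png

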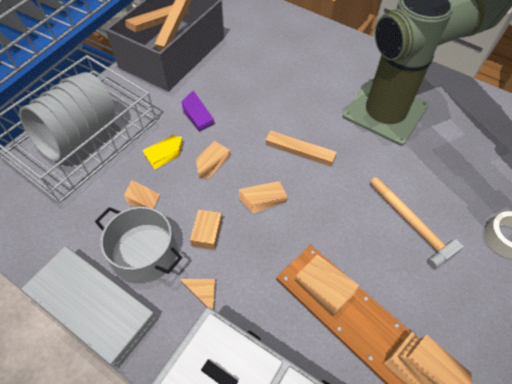

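```bash
cat > m.py <<'E'
from h import *
d=np.load('pics/top0.npz'); p=d['p'];W=cloud('top',d['d'])
c=robot.calibration('top');print(c['fx'],np.round(c['T'],3).tolist())
def obj(x,y,r,z0,z1):
    m=(np.hypot(W[...,0]-x,W[...,1]-y)<r)&(W[...,2]>z0)&(W[...,2]<z1)
    n,l,s,ce=cv2.connectedComponentsWithStats(m.astype(np.uint8))
    k=1+np.argmax(s[1:,4]); return W[l==k]
def plane(P):
    A=np.c_[P[:,:2],np.ones(len(P))]; w=np.ones(len(P),bool)
    for _ in range(5):
        q=np.linalg.lstsq(A[w],P[w,2],rcond=None)[0]; r=P[:,2]-A@q; w=abs(r)<max(.002,2*r[w].std())
    return q,w
for nm,a in dict(wedge=(.457,-.122,.09,.012,.1),cap=(.437,-.301,.09,.02,.1),foot=(.579,.114,.09,.04,.09),plank=(.6,.2,.3,.012,.025),pier=(.61,.34,.09,.11,.15)).items():
    P=obj(*a); q,w=plane(P); P=P[w]
    r=cv2.minAreaRect(P[:,:2].astype(np.float32)*1000)
    g=q[:2]; print(nm,len(P),'z',np.round(P[:,2].min(),4),np.round(P[:,2].max(),4),'slope deg',np.degrees(np.arctan(np.hypot(*g))).round(2),'uphill az',np.degrees(np.arctan2(g[1],g[0])).round(1),'rect',np.round(r[0],1),np.round(r[1],1),round(r[2],2),'mean',P.mean(0).round(4))
print('bench z',np.nanmedian(W[200:260,120:200,2]))
for n,s in dict(a=(200,130,160,110),b=(0,90,220,110)).items():
    x,y,w,h=s; cv2.imwrite(f'pics/crop{n}.png',cv2.resize(p[y:y+h,x:x+w,::-1],None,fx=3.6,fy=3.6,interpolation=cv2.INTER_CUBIC))
E
python3 m.py
```

```text
449.0950776683217 [[-0.024, -0.997, 0.066, 0.418], [-1.0, 0.025, 0.009, -0.139], [-0.011, -0.066, -0.998, 1.104], [0.0, 0.0, 0.0, 1.0]]
wedge 779 z 0.0212 0.0476 slope deg 12.27 uphill az -34.9 rect [ 459.1 -123.1] [ 50.1 106.5] 56.39 mean [ 0.4566 -0.1225  0.0348]
cap 741 z 0.025 0.031 slope deg 0.05 uphill az -77.9 rect [ 446.5 -301.8] [ 51.  102.9] 88.37 mean [ 0.4404 -0.3009  0.028 ]
foot 1287 z 0.0479 0.0779 slope deg 12.07 uphill az 77.8 rect [576.6 116.3] [111.4  68.2] 79.09 mean [0.5765 0.1164 0.063 ]
plank 4182 z 0.0146 0.0213 slope deg 0.11 uphill az -14.1 rect [599.5 233.7] [419.8 115.3] 78.99 mean [0.5936 0.2199 0.018 ]
pier 886 z 0.1219 0.1279 slope deg 0.17 uphill az 56.9 rect [625.  365.1] [104.9  52. ] 78.85 mean [0.6231 0.3595 0.1249]
bench z -7.688175706310751e-05
```

View pics/cropa.png

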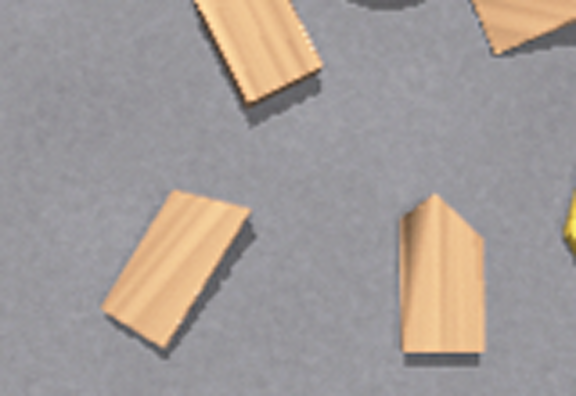

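View pics/cropb.png

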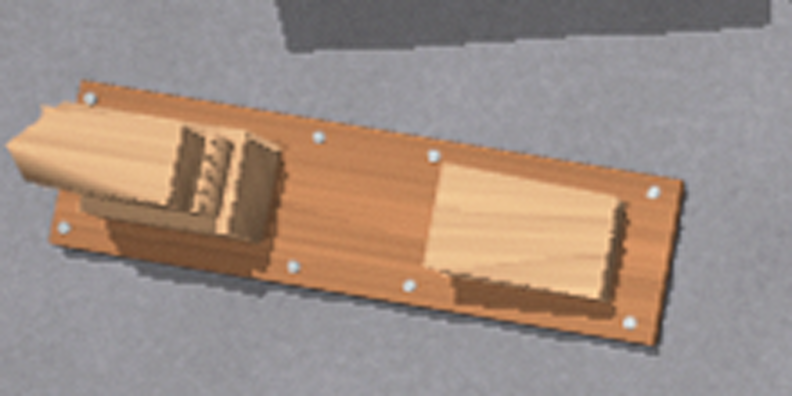

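Emit:
jog_arm:
  delta_pos:
    - [10.64, -26.6, -0.2]
    - [10.64, -26.6, -0.2]
    - [10.64, -26.6, -0.2]
    - [10.64, -26.6, -0.2]
    - [10.64, -26.6, -0.2]
    - [10.64, -26.6, -0.2]
    - [10.64, -26.6, -0.2]
    - [10.64, -26.6, -0.2]
    - [10.64, -26.6, -0.2]
    - [10.64, -26.6, -0.2]
    - [10.64, -26.6, -0.2]
    - [10.64, -26.6, -0.2]
    - [10.64, -26.6, -0.2]
    - [10.64, -26.6, -0.2]
    - [10.64, -26.6, -0.2]
    - [10.64, -26.6, -0.2]
    - [10.64, -26.6, -0.2]
    - [10.64, -26.6, -0.2]
  dr:
    - [0, 0, -1.8]
    - [0, 0, -1.8]
    - [0, 0, -1.8]
    - [0, 0, -1.8]
    - [0, 0, -1.8]
    - [0, 0, -1.8]
    - [0, 0, -1.8]
    - [0, 0, -1.8]
    - [0, 0, -1.8]
    - [0, 0, -1.8]
    - [0, 0, -1.8]
    - [0, 0, -1.8]
    - [0, 0, -1.8]
    - [0, 0, -1.8]
    - [0, 0, -1.8]
    - [0, 0, -1.8]
    - [0, 0, -1.8]
    - [0, 0, -1.8]
  jaw: [1, 1, 1, 1, 1, 1, 1, 1, 1, 1, 1, 1, 1, 1, 1, 1, 1, 1]

```text
t: 2.5
tcp_pos: [0.4581, -0.1214, 0.2003]
orientation: [-0.001, 0.882, 0.47, -0.0]
contact_force: [-0.7, -0.3, -0.3]
grip_width: 1.0
```

```bash
cat >> h.py <<'E'
from scipy.spatial.transform import Rotation as R
def tcpT():
    s=robot.get_state(); q=s['orientation']; T=np.eye(4)
    T[:3,:3]=R.from_quat([q[1],q[2],q[3],q[0]]).as_matrix(); T[:3,3]=s['tcp_pos']; return T
def wsnap(f):
    T=tcpT(); p,d=snap('wrist',f); return p,d,cloud('wrist',d,T@np.array(robot.calibration('wrist')['mount']))
def plane(P):
    A=np.c_[P[:,:2],np.ones(len(P))]; w=np.ones(len(P),bool)
    for _ in range(5):
        q=np.linalg.lstsq(A[w],P[w,2],rcond=None)[0]; r=P[:,2]-A@q; w=abs(r)<max(.002,2*r[w].std())
    return q,w
def fit(W,x,y,r,z0,z1):
    m=(np.hypot(W[...,0]-x,W[...,1]-y)<r)&(W[...,2]>z0)&(W[...,2]<z1)
    n,l,s,ce=cv2.connectedComponentsWithStats(m.astype(np.uint8))
    k=1+np.argmax(s[1:,4]); P=W[l==k]; q,w=plane(P); P=P[w]
    r=cv2.minAreaRect(P[:,:2].astype(np.float32)*1000); g=q[:2]
    print(len(P),'z',P[:,2].min().round(4),P[:,2].max().round(4),'slope',np.degrees(np.arctan(np.hypot(*g))).round(2),'az',np.degrees(np.arctan2(g[1],g[0])).round(1),'rect',np.round(r[0],1),np.round(r[1],1),round(r[2],2),'mean',P.mean(0).round(4),'zc',(q@[r[0][0]/1e3,r[0][1]/1e3,1]).round(4))
    return P
E
python3 - <<'E'
from h import *
p,d,W=wsnap('w1'); P=fit(W,.459,-.123,.09,.012,.1)
print(np.round(robot.calibration('wrist')['mount'],3).tolist())
s=robot.get_state(); print(s['tcp_pos'],s['orientation'])
E
```

```text
2886 z 0.0227 0.0478 slope 12.01 az -33.5 rect [ 460.2 -125.1] [ 49.1 107.1] 56.34 mean [ 0.4564 -0.123   0.0346] zc 0.0355
[[1.0, -0.001, 0.0, 0.0], [0.001, 0.964, 0.268, -0.077], [-0.0, -0.268, 0.964, -0.179], [0.0, 0.0, 0.0, 1.0]]
[ 0.4582251  -0.12143987  0.20043625] [-3.12929600e-04  8.82341027e-01  4.70610469e-01  1.78576303e-05]
```

View pics/w1.png

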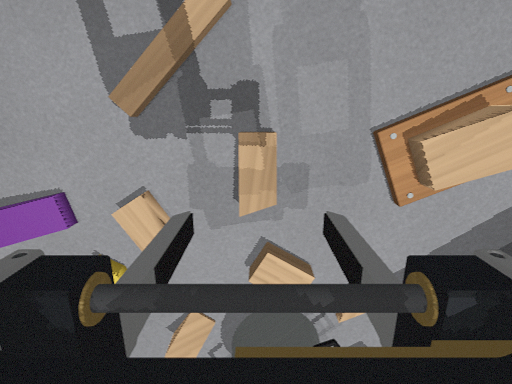

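Emit:
jog_arm:
  delta_pos:
    - [0.07, -0.08, -2]
    - [0.07, -0.08, -4]
    - [0.07, -0.08, -6]
    - [0.07, -0.08, -7.2]
    - [0.07, -0.08, -7.74]
    - [0.07, -0.08, -7.74]
    - [0.07, -0.08, -7.74]
    - [0.07, -0.08, -7.74]
    - [0.07, -0.08, -7.74]
    - [0.07, -0.08, -7.74]
    - [0.07, -0.08, -7.74]
    - [0.07, -0.08, -7.74]
    - [0.07, -0.08, -7.74]
    - [0.07, -0.08, -7.74]
  dr:
    - [0, 0, 0]
    - [0, 0, 0]
    - [0, 0, 0]
    - [0, 0, 0]
    - [0, 0, 0]
    - [0, 0, 0]
    - [0, 0, 0]
    - [0, 0, 0]
    - [0, 0, 0]
    - [0, 0, 0]
    - [0, 0, 0]
    - [0, 0, 0]
    - [0, 0, 0]
    - [0, 0, 0]
  jaw: [0.8, 0.8, 0.8, 0.8, 0.8, 0.8, 0.8, 0.4, 0.4, 0.4, 0.4, 0.4, 0.4, 0.4]
  grip_force: 30

```text
t: 3.95
tcp_pos: [0.4607, -0.1238, 0.0078]
orientation: [0.0, 0.882, 0.471, 0.0]
contact_force: [-0.6, 0.2, 4.7]
grip_width: 0.531
```

```bash
python3 - <<'E'
from h import *
T=tcpT(); az=np.degrees(np.arctan2(T[1,0],T[0,0])); print(az, T[:3,2])
y=np.array([np.cos(np.radians(-11)),np.sin(np.radians(-11)),0])
for ww in (56.3,):
  Rr=R.from_rotvec(np.radians(12)*y)*R.from_rotvec([0,0,np.radians(-11-ww)])
  print(np.degrees(Rr.as_rotvec())/8)
p=T[:3,3]
for z in (.15,.1,.0705): print((np.array([.5762,.1143,z])-p)/.025)
E
```

```text
56.14226083175858 [ 9.27110700e-04  1.14748171e-04 -9.99999564e-01]
[ 1.46695583  0.6121373  -8.38024249]
[4.62182839 9.52212962 5.68837013]
[4.62182839 9.52212962 3.68837013]
[4.62182839 9.52212962 2.50837013]
```

Emit:
jog_arm:
  delta_pos:
    - [0, 0, 1]
    - [0, 0, 2.5]
    - [0, 0, 4]
    - [0, 0, 5.3]
    - [0.6, 1.2, 5.7]
    - [1.2, 2.4, 5.7]
    - [1.8, 3.6, 5.7]
    - [2.3, 4.8, 5.7]
    - [2.9, 6, 5.7]
    - [3.5, 7.2, 5.7]
    - [4, 8.4, 5.7]
    - [4.4, 9.2, 5.7]
    - [4.62, 9.52, 5.7]
    - [4.62, 9.52, 5.7]
    - [4.62, 9.52, 5.7]
    - [4.62, 9.52, 5.7]
    - [4.62, 9.52, 5.7]
  dr:
    - [0, 0, 0]
    - [0, 0, 0]
    - [0, 0, 0]
    - [0, 0, 0]
    - [0.17, 0.07, -0.95]
    - [0.33, 0.14, -1.9]
    - [0.5, 0.21, -2.85]
    - [0.66, 0.28, -3.8]
    - [0.83, 0.35, -4.75]
    - [1.0, 0.42, -5.7]
    - [1.15, 0.48, -6.6]
    - [1.32, 0.55, -7.5]
    - [1.47, 0.61, -8.38]
    - [1.47, 0.61, -8.38]
    - [1.47, 0.61, -8.38]
    - [1.47, 0.61, -8.38]
    - [1.47, 0.61, -8.38]
  jaw: [0.4, 0.4, 0.4, 0.4, 0.4, 0.4, 0.4, 0.4, 0.4, 0.4, 0.4, 0.4, 0.4, 0.4, 0.4, 0.4, 0.4]

```text
t: 5.65
tcp_pos: [0.576, 0.1137, 0.1503]
orientation: [-0.104, 0.99, -0.097, 0.01]
contact_force: [-0.5, 0.4, -0.7]
grip_width: 0.534
```

```bash
python3 - <<'E'
from h import *
T=tcpT(); print(T.round(4), robot.get_state()['grip_width'],robot.get_state()['contact_force'])
p,d,W=wsnap('w2'); snap('scene','s2')
E
```

```text
[[ 9.811e-01 -1.890e-01  4.040e-02  5.760e-01]
 [-1.933e-01 -9.599e-01  2.031e-01  1.137e-01]
 [ 4.000e-04 -2.071e-01 -9.783e-01  1.503e-01]
 [ 0.000e+00  0.000e+00  0.000e+00  1.000e+00]] 0.5341446755669886 [-0.54250834  0.3920961  -0.66817291]
```

View pics/w2.png

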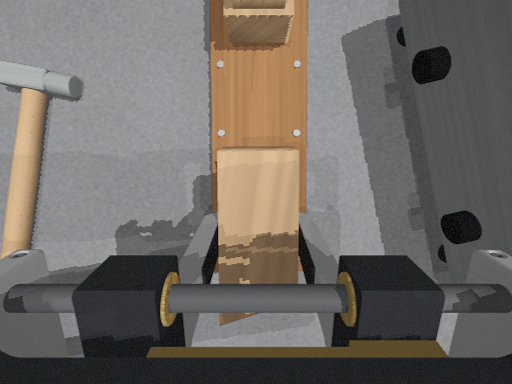

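View pics/s2.png

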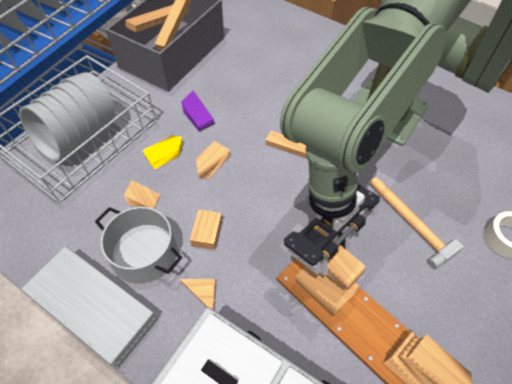

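```bash
python3 - <<'E'
from h import *
T=tcpT(); d=np.load('pics/w2.npz')['d']; W=cloud('wrist',d,T@np.array(robot.calibration('wrist')['mount']))
ex=np.array([np.cos(np.radians(-101)),np.sin(np.radians(-101))]); ey=np.array([-ex[1],ex[0]])
f=np.array([.5766,.1163])
P=W.reshape(-1,3); P=P[np.isfinite(P[:,0])]
L=np.c_[(P[:,:2]-f)@ex,(P[:,:2]-f)@ey,P[:,2]]
# wedge top
m=(abs(L[:,0])<.07)&(abs(L[:,1])<.035)&(L[:,2]>.14); print('above',m.sum())
for a in np.arange(-.06,.06,.01):
    s=L[m&(abs(L[:,0]-a)<.003)]
    if len(s)>5: print(a.round(3),len(s),s[:,1].min().round(4),s[:,1].max().round(4),np.median(s[:,2]).round(4))
print('foot')
for z,lab in((0,0),):
  for a in np.arange(-.06,.06,.008):
    s=L[(abs(L[:,0]-a)<.003)&(abs(L[:,1])<.05)&(L[:,2]>.045)&(L[:,2]<.085)]
    if len(s)>5: print(a.round(3),len(s),np.percentile(s[:,1],[1,99]).round(4),np.median(s[:,2]).round(4))
E
```

```text
above 40865
-0.05 366 -0.024 0.0259 0.1682
-0.04 819 -0.024 0.0259 0.1776
-0.03 780 -0.0241 0.0253 0.1776
-0.02 745 -0.0241 0.0255 0.1776
-0.01 1556 -0.035 0.035 0.2572
0.0 7560 -0.035 0.035 0.2675
0.01 14567 -0.035 0.035 0.2833
0.02 1471 -0.0263 0.0277 0.1788
0.03 989 -0.026 0.0275 0.1778
foot
```

Emit:
jog_arm:
  delta_pos:
    - [0, 0.02, -0.8]
    - [0, 0.02, -1.6]
    - [0, 0.02, -2.3]
    - [0, 0.02, -2.7]
    - [0, 0.02, -2.9]
    - [0, 0.02, -3.0]
    - [0, 0.02, -3.07]
    - [0, 0.02, -3.12]
    - [0, 0.02, -3.12]
  dr:
    - [0, 0, 0]
    - [0, 0, 0]
    - [0, 0, 0]
    - [0, 0, 0]
    - [0, 0, 0]
    - [0, 0, 0]
    - [0, 0, 0]
    - [0, 0, 0]
    - [0, 0, 0]
  jaw: [0.4, 0.4, 0.4, 0.4, 0.4, 0.4, 0.4, 0.4, 0.4]

```text
t: 6.65
tcp_pos: [0.5765, 0.1143, 0.0729]
orientation: [-0.104, 0.99, -0.097, 0.011]
contact_force: [-0.6, 0.5, -1.0]
grip_width: 0.531
```

Step down until it touches.

Emit:
jog_arm:
  delta_pos:
    - [0, 0, -0.06]
    - [0, 0, -0.12]
    - [0, 0, -0.12]
    - [0, 0, -0.12]
  dr:
    - [0, 0, 0]
    - [0, 0, 0]
    - [0, 0, 0]
    - [0, 0, 0]
  jaw: [0.4, 0.4, 0.4, 0.4]

```text
t: 7.05
tcp_pos: [0.5771, 0.1143, 0.0707]
orientation: [-0.104, 0.99, -0.097, 0.011]
contact_force: [-0.3, -0.2, 4.3]
grip_width: 0.529
```

Emit:
jog_arm:
  delta_pos:
    - [0, 0, -0.01]
    - [0, 0, -0.01]
    - [0, 0, 0]
    - [0, 0, 0]
    - [0, 0, 0]
    - [0, 0, 0]
  dr:
    - [0, 0, 0]
    - [0, 0, 0]
    - [0, 0, 0]
    - [0, 0, 0]
    - [0, 0, 0]
    - [0, 0, 0]
  jaw: [0.52, 0.56, 0.6, 0.65, 0.75, 0.75]

```text
t: 7.65
tcp_pos: [0.577, 0.1143, 0.0705]
orientation: [-0.104, 0.99, -0.097, 0.011]
contact_force: [0.2, 0.0, 0.2]
grip_width: 0.744
```

```bash
python3 - <<'E'
from h import *
T=tcpT(); print(T[:3,3], T[:3,2])
# withdraw along -tool z then
n=-T[:3,2]; print((n*.06/.025).round(2))
E
```

```text
[0.57700392 0.11428323 0.0705151 ] [ 0.04255716  0.20325241 -0.97820108]
[-0.1  -0.49  2.35]
```

```bash
python3 - <<'E'
from h import *
T=tcpT(); a=np.radians(88.4)
Rt=np.c_[[np.cos(a),np.sin(a),0],[np.sin(a),-np.cos(a),0],[0,0,-1]]
print(R.from_matrix(Rt@T[:3,:3].T).as_rotvec()/np.radians(8))
print((np.array([.44,-.302,.2])-T[:3,3])/.025)
E
```

```text
[-1.34367382 -1.04775962 12.3924746 ]
[ -5.4801568  -16.65132936   5.1793962 ]
```

Emit:
jog_arm:
  delta_pos:
    - [-0.06, -0.3, 1.4]
    - [-0.12, -0.6, 3]
    - [-0.2, -1.0, 4.7]
    - [-0.9, -2.5, 5.18]
    - [-1.4, -4, 5.18]
    - [-2, -5.7, 5.18]
    - [-2.5, -7.4, 5.18]
    - [-3, -9, 5.18]
    - [-3.6, -10.7, 5.18]
    - [-4.2, -12.4, 5.18]
    - [-4.7, -14, 5.18]
    - [-5.2, -15.5, 5.18]
    - [-5.48, -16.65, 5.18]
    - [-5.48, -16.65, 5.18]
    - [-5.48, -16.65, 5.18]
    - [-5.48, -16.65, 5.18]
    - [-5.48, -16.65, 5.18]
    - [-5.48, -16.65, 5.18]
    - [-5.48, -16.65, 5.18]
    - [-5.48, -16.65, 5.18]
  dr:
    - [0, 0, 0]
    - [0, 0, 0]
    - [0, 0, 0]
    - [-0.11, -0.09, 1.03]
    - [-0.22, -0.17, 2.06]
    - [-0.34, -0.26, 3.1]
    - [-0.45, -0.35, 4.13]
    - [-0.56, -0.44, 5.16]
    - [-0.67, -0.52, 6.2]
    - [-0.78, -0.61, 7.23]
    - [-0.9, -0.7, 8.26]
    - [-1.01, -0.79, 9.3]
    - [-1.12, -0.87, 10.33]
    - [-1.23, -0.96, 11.36]
    - [-1.34, -1.05, 12.39]
    - [-1.34, -1.05, 12.39]
    - [-1.34, -1.05, 12.39]
    - [-1.34, -1.05, 12.39]
    - [-1.34, -1.05, 12.39]
    - [-1.34, -1.05, 12.39]
  jaw: [0.8, 0.8, 0.8, 0.8, 0.8, 0.8, 0.8, 0.8, 0.8, 0.8, 0.8, 0.8, 0.8, 0.8, 0.8, 0.8, 0.8, 0.8, 0.8, 0.8]

```text
t: 9.65
tcp_pos: [0.4402, -0.3019, 0.2]
orientation: [-0.0, 0.717, 0.697, 0.0]
contact_force: [0.6, -0.5, -0.5]
grip_width: 0.802
```

```bash
python3 - <<'E'
from h import *
T=tcpT(); print(T[:3,3].round(4),np.degrees(np.arctan2(T[1,0],T[0,0])), T[:3,2].round(3))
p,d,W=wsnap('w3'); fit(W,.44,-.302,.09,.02,.1)
p,d=snap('top','top3'); W=cloud('top',d)
print('foot/wedge'); fit(W,.577,.116,.09,.085,.12)
fit(W,.577,.116,.1,.04,.085); fit(W,.44,-.302,.09,.02,.04)
E
```

```text
[ 0.4402 -0.3019  0.2   ] 88.35832550540142 [-0.     0.001 -1.   ]
2608 z 0.026 0.0301 slope 0.11 az 131.6 rect [ 447.5 -303.8] [ 52.  104.5] 88.3 mean [ 0.4402 -0.3028  0.028 ] zc 0.028
foot/wedge
863 z 0.0947 0.1009 slope 0.4 az 78.4 rect [575.4 110.1] [109.   49.9] 79.06 mean [0.5755 0.113  0.0977] zc 0.0977
309 z 0.048 0.0767 slope 12.02 az 80.0 rect [576.4 116.2] [110.4  67.8] 79.45 mean [0.5615 0.1003 0.0592] zc 0.063
45 z 0.0248 0.0322 slope 14.05 az 64.5 rect [ 401.9 -315.8] [20.  14.3] 88.51 mean [ 0.401  -0.317   0.0279] zc 0.0284
```

View pics/w3.png

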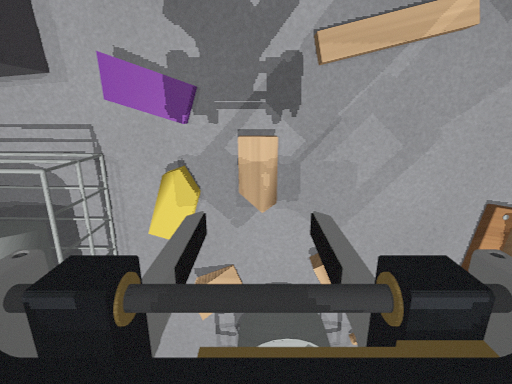

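View pics/top3.png

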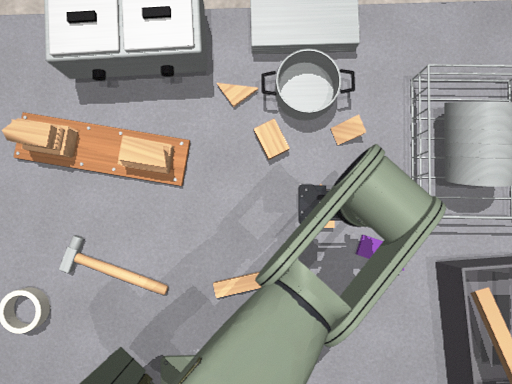

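Emit:
jog_arm:
  delta_pos:
    - [-0.03, -0.03, -2]
    - [-0.03, -0.03, -4]
    - [-0.03, -0.03, -6]
    - [-0.03, -0.03, -7.2]
    - [-0.03, -0.03, -7.78]
    - [-0.03, -0.03, -7.78]
    - [-0.03, -0.03, -7.78]
    - [-0.03, -0.03, -7.78]
    - [-0.03, -0.03, -7.78]
    - [-0.03, -0.03, -7.78]
    - [-0.03, -0.03, -7.78]
    - [-0.03, -0.03, -7.78]
    - [-0.03, -0.03, -7.78]
    - [-0.03, -0.03, -7.78]
  dr:
    - [0, 0, 0]
    - [0, 0, 0]
    - [0, 0, 0]
    - [0, 0, 0]
    - [0, 0, 0]
    - [0, 0, 0]
    - [0, 0, 0]
    - [0, 0, 0]
    - [0, 0, 0]
    - [0, 0, 0]
    - [0, 0, 0]
    - [0, 0, 0]
    - [0, 0, 0]
    - [0, 0, 0]
  jaw: [0.8, 0.8, 0.8, 0.8, 0.8, 0.8, 0.8, 0.4, 0.4, 0.4, 0.4, 0.4, 0.4, 0.4]
  grip_force: 30

```text
t: 11.15
tcp_pos: [0.4402, -0.3033, 0.0067]
orientation: [0.001, 0.717, 0.697, 0.0]
contact_force: [-0.7, 1.3, 6.5]
grip_width: 0.551
```

```bash
python3 - <<'E'
from h import *
T=tcpT(); p=T[:3,3]; az=np.degrees(np.arctan2(T[1,0],T[0,0])); print(p,az,((-11-az)/8))
ex=np.array([np.cos(np.radians(-101)),np.sin(np.radians(-101))])
g=np.array([.5766,.1163])+.001*ex
for z in (.17,.103+p[2]-.004): print((np.r_[g,z]-p)/.025)
E
```

```text
[ 0.440155   -0.30327673  0.00674803] 88.36974925788307 -12.421218657235384
[ 5.4501677  16.74380429  6.53007892]
[ 5.4501677  16.74380429  3.96      ]
```

Emit:
jog_arm:
  delta_pos:
    - [0, 0, 1]
    - [0, 0, 2.5]
    - [0, 0, 4.2]
    - [0, 0, 6]
    - [0.45, 1.4, 6.6]
    - [0.9, 2.8, 6.6]
    - [1.35, 4.2, 6.6]
    - [1.8, 5.6, 6.6]
    - [2.3, 7, 6.6]
    - [2.7, 8.4, 6.6]
    - [3.2, 9.8, 6.6]
    - [3.7, 11.2, 6.6]
    - [4.1, 12.6, 6.6]
    - [4.6, 14, 6.6]
    - [5, 15.4, 6.6]
    - [5.3, 16.3, 6.6]
    - [5.45, 16.74, 6.6]
    - [5.45, 16.74, 6.6]
    - [5.45, 16.74, 6.6]
    - [5.45, 16.74, 6.6]
  dr:
    - [0, 0, 0]
    - [0, 0, 0]
    - [0, 0, 0]
    - [0, 0, 0]
    - [0, 0, -0.96]
    - [0, 0, -1.91]
    - [0, 0, -2.87]
    - [0, 0, -3.82]
    - [0, 0, -4.78]
    - [0, 0, -5.73]
    - [0, 0, -6.69]
    - [0, 0, -7.64]
    - [0, 0, -8.6]
    - [0, 0, -9.55]
    - [0, 0, -10.5]
    - [0, 0, -11.5]
    - [0, 0, -12.42]
    - [0, 0, -12.42]
    - [0, 0, -12.42]
    - [0, 0, -12.42]
  jaw: [0.4, 0.4, 0.4, 0.4, 0.4, 0.4, 0.4, 0.4, 0.4, 0.4, 0.4, 0.4, 0.4, 0.4, 0.4, 0.4, 0.4, 0.4, 0.4, 0.4]

```text
t: 13.15
tcp_pos: [0.5759, 0.1144, 0.1714]
orientation: [0.001, 0.995, -0.095, -0.001]
contact_force: [-0.3, -0.1, -1.4]
grip_width: 0.55
```

```bash
python3 - <<'E'
from h import *
T=tcpT(); p=T[:3,3]; print(p,np.degrees(np.arctan2(T[1,0],T[0,0])),T[:3,2])
p_,d,W=wsnap('w4'); 
ex=np.array([np.cos(np.radians(-101)),np.sin(np.radians(-101))]); ey=np.array([-ex[1],ex[0]])
f=np.array([.5766,.1163])
P=W.reshape(-1,3); P=P[np.isfinite(P[:,0])]
L=np.c_[(P[:,:2]-f)@ex,(P[:,:2]-f)@ey,P[:,2]]
for lo,hi in((.17,.21),(.085,.11),(.045,.085)):
  for a in np.arange(-.06,.07,.01):
    s=L[(abs(L[:,0]-a)<.003)&(abs(L[:,1])<.04)&(L[:,2]>lo)&(L[:,2]<hi)]
    if len(s)>5: print(lo,a.round(3),len(s),np.percentile(s[:,1],[1,99]).round(4),np.median(s[:,2]).round(4))
s=L[(L[:,2]>.19)&(L[:,2]<.195+.01)&(abs(L[:,1])<.03)]; print(s[:,0].min(),s[:,0].max())
E
```

```text
[0.57592802 0.11435043 0.17142688] -10.938581693520803 [-0.0016751  -0.00148862 -0.99999749]
0.17 -0.04 810 [-0.025   0.0261] 0.1927
0.17 -0.03 779 [-0.0249  0.0259] 0.1927
0.17 -0.02 763 [-0.0253  0.0259] 0.1927
0.17 -0.01 1219 [-0.0366  0.0374] 0.1928
0.17 0.0 765 [-0.0254  0.0266] 0.1928
0.17 0.01 706 [-0.0254  0.0265] 0.1928
0.17 0.02 624 [-0.025   0.0261] 0.1927
0.17 0.03 594 [-0.0249  0.0259] 0.1927
0.17 0.04 65 [-0.0178  0.0257] 0.1924
0.085 -0.05 259 [-0.0228  0.0259] 0.0923
0.085 -0.04 365 [-0.0229  0.0262] 0.0978
0.085 -0.03 51 [-0.0226  0.0241] 0.0978
0.045 -0.05 244 [-0.032   0.0354] 0.0766
0.045 -0.04 73 [-0.0318  0.0352] 0.0715
0.045 -0.03 66 [-0.0322  0.0351] 0.0694
-0.04376018939808037 0.03841409932594196
```

View pics/w4.png

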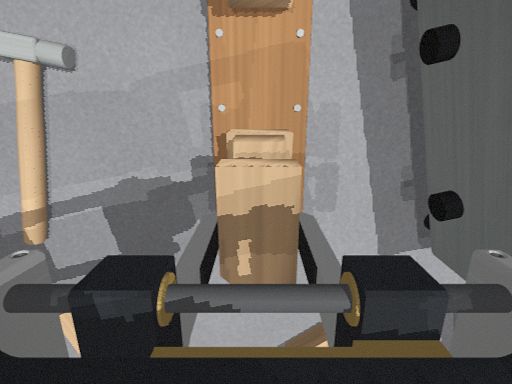

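Emit:
jog_arm:
  delta_pos:
    - [0.04, 0, -1]
    - [0.04, 0, -1.8]
    - [0.04, 0, -2.3]
    - [0.04, 0, -2.5]
    - [0.04, 0, -2.6]
    - [0.04, 0, -2.66]
    - [0.04, 0, -2.68]
    - [0.04, 0, -2.68]
  dr:
    - [0, 0, 0]
    - [0, 0, 0]
    - [0, 0, 0]
    - [0, 0, 0]
    - [0, 0, 0]
    - [0, 0, 0]
    - [0, 0, 0]
    - [0, 0, 0]
  jaw: [0.4, 0.4, 0.4, 0.4, 0.4, 0.4, 0.4, 0.4]

```text
t: 14.0
tcp_pos: [0.5777, 0.1143, 0.1054]
orientation: [0.001, 0.995, -0.096, 0.0]
contact_force: [-0.2, 0.4, -0.5]
grip_width: 0.551
```

Emit:
jog_arm:
  delta_pos:
    - [-0.03, 0, -0.04]
    - [-0.03, 0, -0.07]
    - [-0.03, 0, -0.07]
    - [-0.03, 0, -0.07]
  dr:
    - [0, 0, 0]
    - [0, 0, 0]
    - [0, 0, 0]
    - [0, 0, 0]
  jaw: [0.4, 0.4, 0.4, 0.4]

```text
t: 14.4
tcp_pos: [0.5773, 0.1144, 0.1046]
orientation: [0.001, 0.995, -0.096, 0.001]
contact_force: [-1.6, 0.0, 4.9]
grip_width: 0.552
```

Contact (about 5 N). Release.

Emit:
jog_arm:
  delta_pos:
    - [0, 0, 0]
    - [0, 0, 0]
    - [0, 0, 0]
    - [0, 0, 0]
    - [0, 0, 0]
    - [0, 0, 0]
    - [0, 0, 1]
    - [0, 0, 2]
    - [0, 0, 4]
    - [0, 0, 5]
    - [-2, -4, 5]
    - [-3, -6, 5]
    - [-4, -8, 5]
    - [-4, -10, 5]
    - [-4, -10, 5]
    - [-4, -10, 5]
    - [-4, -10, 5]
  dr:
    - [0, 0, 0]
    - [0, 0, 0]
    - [0, 0, 0]
    - [0, 0, 0]
    - [0, 0, 0]
    - [0, 0, 0]
    - [0, 0, 0]
    - [0, 0, 0]
    - [0, 0, 0]
    - [0, 0, 0]
    - [0, 0, 0]
    - [0, 0, 0]
    - [0, 0, 0]
    - [0, 0, 0]
    - [0, 0, 0]
    - [0, 0, 0]
    - [0, 0, 0]
  jaw: [0.56, 0.6, 0.65, 0.75, 0.78, 0.78, 0.78, 0.78, 0.78, 0.78, 0.78, 0.78, 0.78, 0.78, 0.78, 0.78, 0.78]

```text
t: 16.1
tcp_pos: [0.4766, -0.1382, 0.2297]
orientation: [0.001, 0.995, -0.098, 0.001]
contact_force: [0.0, -0.1, -0.2]
grip_width: 0.784
```

```bash
python3 - <<'E'
from h import *
p,d=snap('top','top5'); W=cloud('top',d)
fit(W,.577,.116,.09,.11,.14)
fit(W,.577,.116,.1,.04,.085); fit(W,.62,.36,.09,.11,.14)
s,_=snap('scene','s5')
cv2.imwrite('pics/s5c.png',cv2.resize(s[220:384,250:500,::-1],None,fx=3,fy=3))
E
```

```text
904 z 0.1226 0.1286 slope 0.33 az 1.3 rect [575.4 109.3] [104.4  52.1] 78.99 mean [0.5767 0.1128 0.1257] zc 0.1257
290 z 0.0475 0.0775 slope 12.17 az 79.3 rect [576.6 116. ] [110.7  68. ] 79.05 mean [0.5583 0.1034 0.0594] zc 0.0628
899 z 0.1219 0.1279 slope 0.1 az -0.4 rect [624.8 365.3] [106.1  52.1] 79.28 mean [0.6227 0.3598 0.1249] zc 0.1249
```

View pics/top5.png

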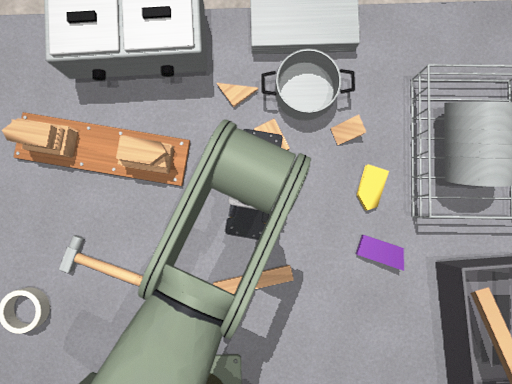

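View pics/s5c.png

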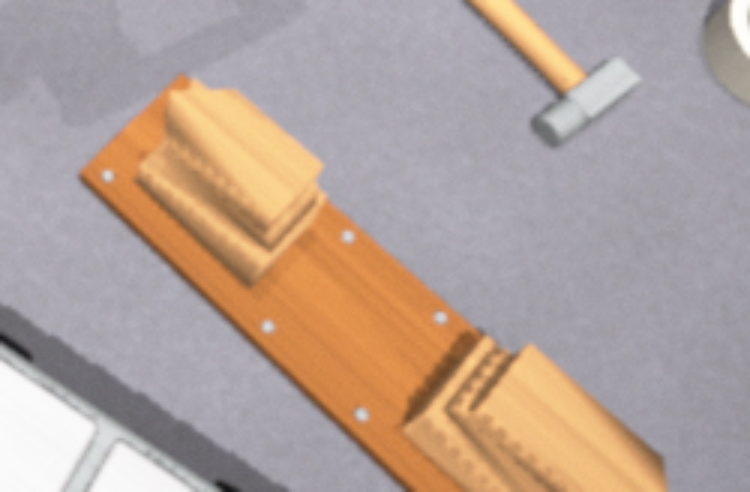

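```bash
python3 -c "
from rig import robot
print(robot.sign_off())"
```

```text
the job is handed in; nothing more can be done
None
```

I finished the second pier and handed the job in at about 16 s on the robot clock. The gripper was open and clear of everything.

- **Wedge:** I laid the long pale wedge on the sloping foot, thick end over the low end. Before the cap went on, its top read 0.4° off level and 97.7 mm high (97 mm nominal). It was within about 1 mm of its intended spot lengthwise and less than 1 mm off sideways.
- **Cap:** I laid the pale five-sided board on top, lengthwise along the pier, with its point towards the foot's low end. Its axis reads 79.0° and the foot's 79.05°. The marked point (cap_center) is within about 1 mm of the foot's centre.
- **Level with the first pier:** the new top is 125.7 mm high and 0.3° off level. The finished pier reads 124.9 mm on the same camera.
- **Forces:** the contact force read at the end of each move never exceeded about 7 N.

**Disagreements:** top and wrist camera positions differed by up to about 2 mm, within the stated calibration. The finished pier's cap sits about 6 mm further towards its own point than mine does. I went by the given centre point rather than copying it.

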